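# Dose one cocoa ball into the red-handled cup

### The job

Lift the red-handled cup straight up out of its pocket in the wooden tray by its handle and stand it on the counter, centred under the dispenser's drop hole with its handle outside; let go of it there. Turn the dispenser's wheel by its black knob until the red ball (not the gold one) drops into the cup, then take the cup out, keeping it upright with the ball inside, and stand it wholly on the round cork mat. The other cup, the gold ball, the jars and the carton stay where they are (the gold ball just rides round in its wheel pocket).

Things in the scene. Friction and masses are not known exactly. Their poses are not given: they have to be found in the camera images.
- cup: White dosing cup with a red handle, the one to use. Bowl 86 mm across (80 inside), 62 mm high, floor 4 mm. From its rim a bridge 20 mm wide, 54 to 62 mm up, runs to the cup's -x and carries the upright handle. 90 g. Origin: centre of the bowl's underside, z up. Starts sunk in either tray pocket, handle roughly towards the robot (within 0.2 rad of the tray's -x).
- cup_handle (a point): Grip point of the red handle, the cup's only grippable part: a bar 14 mm (x) by 20 mm (y), from 54 to 130 mm above the cup's underside, its axis 66 mm from the bowl's axis towards the cup's -x. This point is on that axis, 112 mm above the underside; axes as the cup. Grip from above, fingers closing along y.
- cup_rest (a point): Where the centre of a ball lying in the middle of the red-handled cup is: on the bowl's axis, 32 mm above its underside.
- spare_cup: The other cup, the same in shape and size but with a blue handle, in the other tray pocket, its handle pointing the same way within 0.2 rad of the tray's -x; leave it alone.
- tray: Fixed light wooden block 114 mm (x) by 240 mm (y), 56 mm high, with two round pockets 89 mm wide, centres at y = +60 and -60 mm on its middle line, floors 6 mm above the counter. A seated cup's rim stands 12 mm above the block. Origin: centre of the underside.
- dispenser: Fixed ball dispenser: aluminium plate 226 by 226 mm, 76 to 84 mm above the counter, on 16 mm posts at (0, 100), (0, -100) and (100, 0) mm. On it turns a wheel of outer radius 116 mm with six pockets open above and below, 62 mm wide, centred 75 mm out. Origin: on the wheel's axis at counter level; the drop hole is on the -x side, where the space under the plate is open.
- drop (a point): Point on the counter right under the 66 mm wide drop hole in the plate (75 mm from the wheel's axis towards the dispenser's -x, by the red mark on the plate's edge). Axes as the dispenser. Free height 76 mm. The cup must stand centred here within 10 mm; its handle, pointing to the dispenser's -x, then stands clear of the plate, so slide it in from that side.
- wheel (a joint): Angle of the star wheel, rad, positive anticlockwise from above; 0 at the start, an empty pocket then being over the hole and the loaded ones 1.047 rad to either side. Turning about 1.05 towards the hole brings a loaded pocket over it (the ball falls at 0.6 to 1.05): positive for the ball on the dispenser's +y, negative for -y. Friction about 0.06 N m; stays where left.
- wheel_knob (a point): Grip point of the wheel's black bar knob: on the wheel's axis, 170 mm above the counter. The bar is 64 mm long (x; at joint 0 the dispenser's x), 14 mm thick (y), from 151 to 185 mm above the counter; the axes turn with the wheel. The wheel's pocket walls reach up to 122 mm, the balls to 140 mm.
- red_ball_center (a point): Centre of the red ball, 56 mm across, 60 g: the one to dose. It starts on the plate in the wheel pocket 60 degrees to one side of the drop hole (dispenser y = +65 or -65 mm, x = -37 mm; which side varies).
- gold_ball_center (a point): Centre of the gold ball, same size, in the wheel pocket on the other side; it must stay in the dispenser.
- mat: Fixed round cork mat, 140 mm across, 6 mm thick. Origin: centre of the underside.
- jar_a: Jar with blue label and brass lid, 72 mm across, 90 mm high, origin under its centre; leave it alone.
- jar_b: A second such jar; leave it alone.
- carton: Red carton 130 by 190 mm lying flat, 70 mm high, origin under its centre; leave it alone.
Not all that is in view belongs to the job. Of the things like the mat, leave any that is green; of the rest the smaller one is meant.

How it is judged:
On the way, in this order (a step that is already met when the one before it is completed fails the run):
1. the red-handled cup is lifted clear of its pocket, upright (height (world z) of cup above 0.06 m and angle between cup's own z axis and vertical below 0.3 rad), for 0.05 s.
2. the cup stands upright on the counter under the drop hole, let go, before the red ball falls (horizontal distance between cup and drop below 0.015 m and height (world z) of cup below 0.004 m and angle between cup's own z axis and vertical below 0.12 rad and contact force between the fingers and cup below 0.2 N and z of red_ball_center in the frame of dispenser above 0.1 m), for 0.2 s.
3. the wheel has been turned and the red ball lies in the cup, which stands under the hole ((value of joint wheel above 0.4 rad or value of joint wheel below -0.4 rad) and distance between red_ball_center and cup_rest below 0.02 m and angle between cup's own z axis and vertical below 0.12 rad and horizontal distance between cup and drop below 0.02 m and height (world z) of cup below 0.004 m), for 0.2 s.
4. the cup with the red ball stands on the cork mat, let go (horizontal distance between cup and mat below 0.03 m and z of cup in the frame of mat between 0.003 and 0.01 m and angle between cup's own z axis and vertical below 0.12 rad and distance between red_ball_center and cup_rest below 0.02 m and contact force between the fingers and cup below 0.2 N), for 0.2 s.
At the end, for the whole second after the job is handed in: The red-handled cup stands upright (within 7 degrees) and still on the cork mat, its axis within 30 mm of the mat's centre, the red ball in it, let go; the gold ball is still in the dispenser (horizontal distance between cup and mat below 0.03 m and z of cup in the frame of mat between 0.003 and 0.01 m and angle between cup's own z axis and vertical below 0.12 rad and distance between red_ball_center and cup_rest below 0.02 m and z of gold_ball_center in the frame of dispenser above 0.1 m and horizontal distance between gold_ball_center and dispenser below 0.1 m and linear speed of cup below 0.02 m/s and linear speed of red_ball below 0.05 m/s); the robot touches nothing.
It fails at once if the gold ball leaves its place in the dispenser (not (z of gold_ball_center in the frame of dispenser above 0.1 m and horizontal distance between gold_ball_center and dispenser below 0.1 m)).
It fails at once if the red-handled cup is tipped by more than 23 degrees (angle between cup's own z axis and vertical above 0.4 rad).
It fails at once if the blue-handled cup is moved by more than 20 mm (distance of spare_cup from where it was at the start of the episode above 0.02 m).
It fails at once if a jar or the carton is moved by more than 30 mm (distance of any of jar_a, jar_b, carton from where it was at the start of the episode above 0.03 m).
It also fails if it takes over 72 s, if anything falls off the work surface, if the arm or the gripper's body presses on something with over 40 N, if the wrist force passes 120 N, or if a joint passes its speed limit or range.

### The arm

A 6-joint arm with a two-finger parallel gripper is mounted at the origin on the work surface. World frame = base frame: x ahead of the robot, y to its left, z up, the work surface at z = 0. Lengths are in m, angles in rad, forces in N, time in s.
With the tool pointing down it reaches from about 0.425 to 0.95 m from the base axis. Payload 3.5 kg.
Tool frame: the origin (TCP) lies between the finger pads; the fingertips stand 25 mm ahead of it and the grasp point (between the pads) lies 6 mm ahead of it (ctrl.finger_overhang is the distance from the TCP to the fingertips, in m); x points along the fingers, y is the direction in which the jaws open and shut, and the axes are right-handed (so a half turn about x gives the same grasp; the last joint's range is limited). The gripper opens to 85 mm and grips with 20 to 120 N. Pads are 22 mm wide; open, the fingers measure 114 mm over their backs; the gripper's body (76 mm by 85 mm) begins 54 mm behind the grasp point. The pads swing forward as they close: fully open they stand 13 mm farther back than shut.
Start: joints at [-1.418, 0.286, 1.577, -0, 1.279, -0.15], TCP at [0.201, -0.644, 0.256] pointing down, gripper open.
Joint ranges: [-2.77, 2.77], [-0.9, 2.22], [0.21, 2.48], [-1.53, 4.67], [0.24, 2.81], [-2.84, 2.84]. Speed limits (rad/s): [2.79, 2.79, 3.14, 3.14, 3.14, 3.14].

### API

Orientations are given as a unit quaternion [x, y, z, w].
In Python, from plant import ctrl gives the robot as it stands.
- The arm moves only by the tool play_rows, never from a script. Its argument "targets" is a list of rows, each an object with "delta_pos": the shift along the world's x, y, z normalised to -1 to 1, where 1 is 1000 mm, a list of three; "delta_rot": the turn, a rotation vector about the world's x, y, z normalised to -1 to 1, where 1 is pi rad, a list of three; "claw": the finger opening in mm, from 0 to 85.4. In form: [{"delta_pos": [tx, ty, tz], "delta_rot": [wx, wy, wz], "claw": claw}, ...]. A call has 1 to 20 rows; each row is the pose to reach, as a shift and turn from the pose measured when the call began, turning the shorter way round; what a row does not reach only later rows make up. A row lasts 1/12 s, in which the tool goes at most 41.7 mm and 7.16 degrees, less where a joint would pass 70% of its speed; a pose out of reach is approached as far as the arm can. A call with a number of a shift or a turn outside -1 to 1 is refused whole. A call with a gripper value outside its range is refused whole. The fingers move at their own pace and stop on an object; "newtons" is the grip in N (left out, the last holds). Time passes only in rows, so rows that repeat a pose let the fingers close. It gives the time, the measured TCP pose, the force and the opening at its end, in the units of the state.
- ctrl.get_state(): the state, without advancing time (a new reading comes with each control period).
- ctrl.read_camera(name): name is "scene" or "top"; returns the picture (480x640x3 uint8, blue, green, red); there is no depth.
- ctrl.calibration(name): a dict with "fx", "fy", "cx", "cy" (pixels), "camera_from_world" (4x4, takes a point from world to camera coordinates). Camera axes: x right, y down, z forward; pixel columns grow to the right and rows downward; lengths in m; the calibration is good to about 2 mm. A picture is of the moment at which its call begins. calibration takes no time and is no camera call.
- ctrl.sign_off(): hands the job in, once; it reports no verdict.
The state is a dict: "time": time; "qpos": joint angles; "dq": joint speeds; "joint_efforts": joint torques, N m; "eef_pos": TCP position; "tcp_rot": TCP orientation; "contact_force": force on the tool from outside, world axes, zero at the start; "wrist_torque": the same for the moment, N m; "opening": opening from 0.0 (shut) to 1.0 (fully open).
Only numpy, scipy, OpenCV 4.12 (cv2) and the standard library are available. Lean on these libraries where they do the work, as an engineer would, in place of code of your own. Each camera call takes 0.05 s, during which the arm holds its last target. There are 200 camera calls.

## Working session

There is one attempt and no reset: what is moved stays moved. The work goes in short steps, Python scripts to look and compute and a tool call to move; the robot and the scene stay as the last step left them, time stands still between calls to the robot, and variables do not carry over. Pictures are saved under pics/ and viewed, about 8 in all and at most 12, crops included, and the job is handed in when it is done.

Besides the shell and the picture viewer there is one more tool, called as a command line: name --argument value ..., lists and objects as JSON in quotes. play_rows: Moves the arm, as the interface text tells. Its arguments: {"type":"object","properties":{"targets":{"type":"array"},"newtons":{"type":"number"}},"required":["targets"]}

```bash
mkdir -p pics; cat > h.py <<'E'
import numpy as np, cv2
from plant import ctrl
def ray(cam,u,v,z):
    c=ctrl.calibration(cam);T=np.array(c["camera_from_world"]);R,t=T[:3,:3],T[:3,3]
    o=-R.T@t;d=R.T@np.array([(u-c["cx"])/c["fx"],(v-c["cy"])/c["fy"],1])
    return (o+d*(z-o[2])/d[2]).round(4)
def proj(cam,p):
    c=ctrl.calibration(cam);T=np.array(c["camera_from_world"]);q=T[:3,:3]@np.array(p)+T[:3,3]
    return np.round([c["fx"]*q[0]/q[2]+c["cx"],c["fy"]*q[1]/q[2]+c["cy"]],1)
def snap(cam,name,crop=None,s=1):
    im=np.array(ctrl.read_camera(cam))
    if crop: x0,y0,x1,y1=crop; im=im[y0:y1,x0:x1]
    cv2.imwrite("pics/"+name,cv2.resize(im,None,fx=s,fy=s,interpolation=cv2.INTER_CUBIC))
E
python3 - <<'E'
from h import *
snap("top","t0.png",s=1.25);snap("scene","s0.png")
for c in("top","scene"):
    k=ctrl.calibration(c);T=np.array(k["camera_from_world"]);print(c,k["fx"],(-T[:3,:3].T@T[:3,3]).round(3),T[:3,:3].round(2).tolist())
print(ctrl.get_state(),ctrl.finger_overhang)
E
```

```text
top 549.9121587101567 [0.349 0.104 1.341] [[0.0, -1.0, -0.02], [-0.99, -0.0, -0.16], [0.16, 0.02, -0.99]]
scene 446.0266885572756 [ 1.157 -0.155  1.015] [[0.46, 0.89, -0.02], [0.72, -0.38, -0.58], [-0.52, 0.26, -0.81]]
{'time': 0.1, 'qpos': array([-1.41802059e+00,  2.87109745e-01,  1.57806799e+00,  4.05026494e-05,
        1.27860960e+00, -1.49973246e-01]), 'dq': array([ 0.00036501, -0.00109205, -0.0029524 , -0.00115802, -0.00031423,
        0.00047787]), 'joint_efforts': array([ 1.23040467e-03, -4.07297444e+01, -2.93698096e+01, -1.15216858e-04,
        3.42318672e-03, -8.42414352e-06]), 'eef_pos': array([ 0.20121634, -0.64372848,  0.25504342]), 'tcp_rot': array([ 0.69903366,  0.10740142, -0.69900842,  0.1058495 ]), 'contact_force': array([ 0.01762603, -0.35260482, -0.06472587]), 'wrist_torque': array([0.00028927, 0.04119542, 0.02857734]), 'opening': 1.003068689573334} 0.025
```

View pics/t0.png

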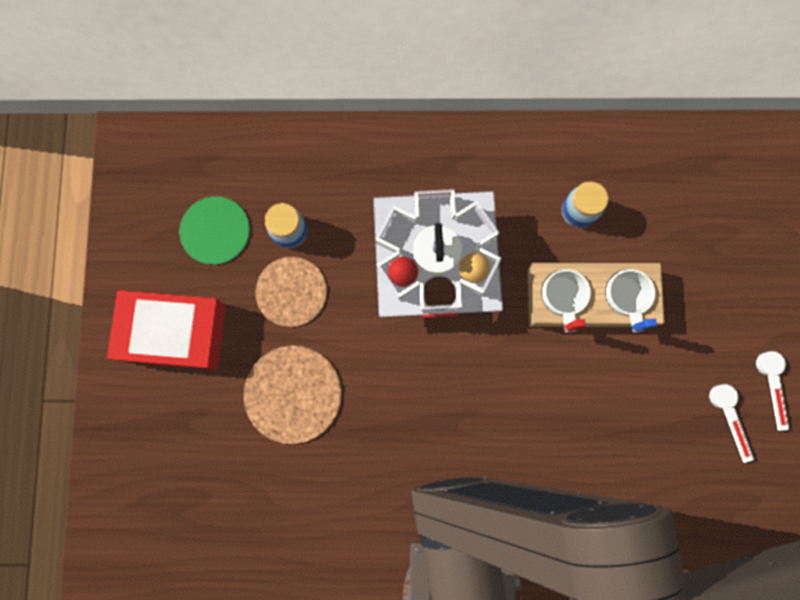

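View pics/s0.png

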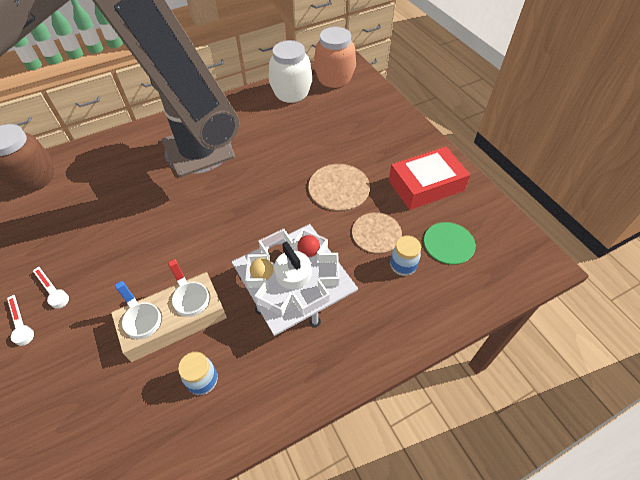

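The top view, at 1.25x, shows these candidates:
- **Cups:** red-handled at (567,293) with its handle at (573,324), and blue-handled at (631,293).
- **Mats:** green at (215,230), small cork at (291,291) and large cork at (293,394). I choose the small cork.
- **Balls:** red at (402,270), on the +y side, so the wheel turns positive. Gold is at (473,267).

The spoons at the right also have red handles, but they are not cups. Next is a close crop.

```bash
python3 - <<'E'
from h import *
snap("top","t1.png",(290,140,540,275),3.2)
im=np.array(ctrl.read_camera("top"));hsv=cv2.cvtColor(im,cv2.COLOR_BGR2HSV)
def blob(m,name,z,box):
    k=np.zeros_like(m);x0,y0,x1,y1=box;k[y0:y1,x0:x1]=m[y0:y1,x0:x1]
    n,l,s,c=cv2.connectedComponentsWithStats(k);i=1+s[1:,4].argmax();print(name,c[i],s[i],ray("top",*c[i],z))
cork=cv2.inRange(hsv,(5,70,120),(20,190,255))
blob(cork,"mat",.006,(195,198,270,268))
red=cv2.inRange(hsv,(0,170,120),(4,255,255))|cv2.inRange(hsv,(174,170,120),(180,255,255))
blob(red,"handle",.136,(440,245,480,270));blob(red,"ball",.112,(300,195,340,235));blob(red,"mark",.08,(330,245,370,260))
blob(cv2.inRange(hsv,(0,0,0),(180,255,60)),"knob",.185,(340,170,362,212))
E
```

```text
mat [231.99650621 232.78881988] [ 204  205   57   57 2576] [0.5701 0.3333 0.006 ]
handle [460.35   259.2125] [453 255  15   9  80] [ 0.4906 -0.1933  0.136 ]
ball [319.94039735 215.98344371] [311 206  19  22 302] [0.5917 0.1155 0.112 ]
mark [343.21052632 252.52631579] [338 252  11   2  19] [0.5121 0.0618 0.08  ]
knob [351.00740741 194.05185185] [349 179   6  30 135] [0.6254 0.0481 0.185 ]
```

View pics/t1.png

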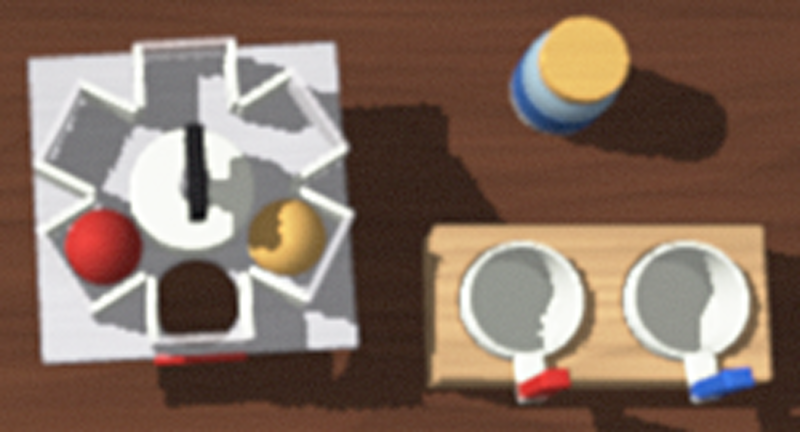

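The crop confirms the choice. The red-handled cup's rim centre is at (522,299), with its handle leaning from (528,388) to (560,377). The red ball is at (103,246), gold at (287,237), and the plate corners are (28,58), (335,42), (357,347) and (43,362). Next I compute poses and check them with an overlay.

```bash
cat > fit.py <<'E'
from h import *
o=lambda a,b:(290+a/3.2,140+b/3.2)
P=[ray("top",*o(*p),.084) for p in((28,58),(335,42),(357,347),(43,362))]; print("plate",P)
P=np.array(P);c=P.mean(0);print("centre",c)
e=[P[0]-P[3],P[1]-P[2],P[0]-P[1],P[3]-P[2]]
print("len",[np.linalg.norm(x).round(4) for x in e],"yaw",[np.arctan2(x[1],x[0]).round(3) for x in e[:2]],[(np.arctan2(x[1],x[0])-np.pi/2).round(3) for x in e[2:]])
print("ball red/gold",ray("top",*o(103,246),.112),ray("top",*o(287,237),.112))
print("knob ends",ray("top",*o(195,127),.185),ray("top",*o(199,218),.185))
T=np.array([ray("top",*o(*p),.056) for p in((430,225),(766,226),(772,380),(430,386))]);print("tray",T,T.mean(0))
print("rim",ray("top",*o(522,299),.068),"blue",ray("top",*o(687,299),.068))
print("handle top",ray("top",*o(558,377),.136),"mid",ray("top",460.35,259.2,.1),"blue top",ray("top",*o(742,376),.136))
E
python3 fit.py
python3 - <<'E'
from h import *
snap("scene","s1.png",(100,225,380,365),2.8)
E
```

```text
plate [array([0.7367, 0.1664, 0.084 ]), array([ 0.7488, -0.0606,  0.084 ]), array([ 0.5213, -0.0723,  0.084 ]), array([0.51  , 0.1535, 0.084 ])]
centre [0.6292  0.04675 0.084  ]
len [np.float64(0.2271), np.float64(0.2278), np.float64(0.2273), np.float64(0.2261)] yaw [np.float64(0.057), np.float64(0.051)] [np.float64(0.053), np.float64(0.05)]
ball red/gold [0.5896 0.1104 0.112 ] [ 0.5963 -0.0203  0.112 ]
knob ends [0.6573 0.048  0.185 ] [0.5945 0.0457 0.185 ]
tray [[ 0.6167 -0.1321  0.056 ]
 [ 0.6162 -0.38    0.056 ]
 [ 0.5015 -0.378   0.056 ]
 [ 0.4965 -0.129   0.056 ]] [ 0.557725 -0.254775  0.056   ]
rim [ 0.5591 -0.1954  0.068 ] blue [ 0.5593 -0.3153  0.068 ]
handle top [ 0.4937 -0.2022  0.136 ] mid [ 0.4949 -0.2022  0.1   ] blue top [ 0.4947 -0.3277  0.136 ]
```

View pics/s1.png

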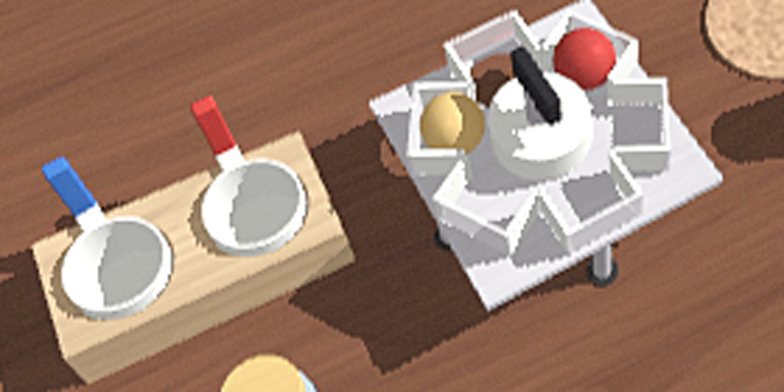

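Scene crop: the red handle's top is at about (205,104), the rim centre at (253,205), and the red and gold balls are on the expected sides. The dispenser is at (.629,.047) with yaw .053, the drop point at (.554,.043), and the cup at (.5587,-.1954) with yaw about .1, giving a handle at (.493,-.202). I move above the handle and cross-check with the scene camera.

```bash
python3 - <<'E'
from h import *
print(proj("scene",(.493,-.202,.136)),"seen 173.2,262.1",ray("scene",173.2,262.1,.136)); print(ray("scene",190.4,298.2,.068))
print(ray("scene",376.5,232,.006))
E
```

```text
[172.  261.9] seen 173.2,262.1 [ 0.4949 -0.1997  0.136 ]
[ 0.5632 -0.1973  0.068 ]
[0.5708 0.3299 0.006 ]
```

play_rows --targets '[{"delta_pos": [0.05,0.07,0],"delta_rot": [0,0,-0.01],"claw": 85},{"delta_pos": [0.29,0.44,-0.03],"delta_rot": [0,0,-0.064],"claw": 85},{"delta_pos": [0.29,0.44,-0.03],"delta_rot": [0,0,-0.064],"claw": 85},{"delta_pos": [0.29,0.44,-0.03],"delta_rot": [0,0,-0.064],"claw": 85},{"delta_pos": [0.29,0.44,-0.03],"delta_rot": [0,0,-0.064],"claw": 85},{"delta_pos": [0.29,0.44,-0.03],"delta_rot": [0,0,-0.064],"claw": 85},{"delta_pos": [0.29,0.44,-0.03],"delta_rot": [0,0,-0.064],"claw": 85},{"delta_pos": [0.29,0.44,-0.03],"delta_rot": [0,0,-0.064],"claw": 85},{"delta_pos": [0.29,0.44,-0.03],"delta_rot": [0,0,-0.064],"claw": 85},{"delta_pos": [0.29,0.44,-0.03],"delta_rot": [0,0,-0.064],"claw": 85},{"delta_pos": [0.29,0.44,-0.03],"delta_rot": [0,0,-0.064],"claw": 85},{"delta_pos": [0.29,0.44,-0.03],"delta_rot": [0,0,-0.064],"claw": 85},{"delta_pos": [0.29,0.44,-0.03],"delta_rot": [0,0,-0.064],"claw": 85},{"delta_pos": [0.29,0.44,-0.03],"delta_rot": [0,0,-0.064],"claw": 85},{"delta_pos": [0.29,0.44,-0.03],"delta_rot": [0,0,-0.064],"claw": 85},{"delta_pos": [0.29,0.44,-0.03],"delta_rot": [0,0,-0.064],"claw": 85},{"delta_pos": [0.29,0.44,-0.03],"delta_rot": [0,0,-0.064],"claw": 85},{"delta_pos": [0.29,0.44,-0.03],"delta_rot": [0,0,-0.064],"claw": 85}]'

```text
time: 1.75
eef_pos: [0.4908, -0.2052, 0.2258]
tcp_rot: [0.706, 0.036, -0.706, 0.035]
contact_force: [-0.2, 0.0, -0.8]
opening: 0.993
```

play_rows --targets '[{"delta_pos": [0.003,0.004,-0.03],"delta_rot": [0,0,0],"claw": 85},{"delta_pos": [0.003,0.004,-0.06],"delta_rot": [0,0,0],"claw": 60},{"delta_pos": [0.003,0.004,-0.08],"delta_rot": [0,0,0],"claw": 50},{"delta_pos": [0.003,0.004,-0.095],"delta_rot": [0,0,0],"claw": 45},{"delta_pos": [0.003,0.004,-0.102],"delta_rot": [0,0,0],"claw": 45},{"delta_pos": [0.003,0.004,-0.102],"delta_rot": [0,0,0],"claw": 45},{"delta_pos": [0.003,0.004,-0.102],"delta_rot": [0,0,0],"claw": 45},{"delta_pos": [0.003,0.004,-0.102],"delta_rot": [0,0,0],"claw": 45}]'

```text
time: 2.42
eef_pos: [0.4946, -0.2021, 0.1253]
tcp_rot: [0.707, 0.035, -0.705, 0.035]
contact_force: [0.4, -0.6, -0.0]
opening: 0.526
```

```bash
python3 - <<'E'
from h import *
snap("scene","s2.png",(110,215,250,320),5)
E
```

```text
(no output)
```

View pics/s2.png

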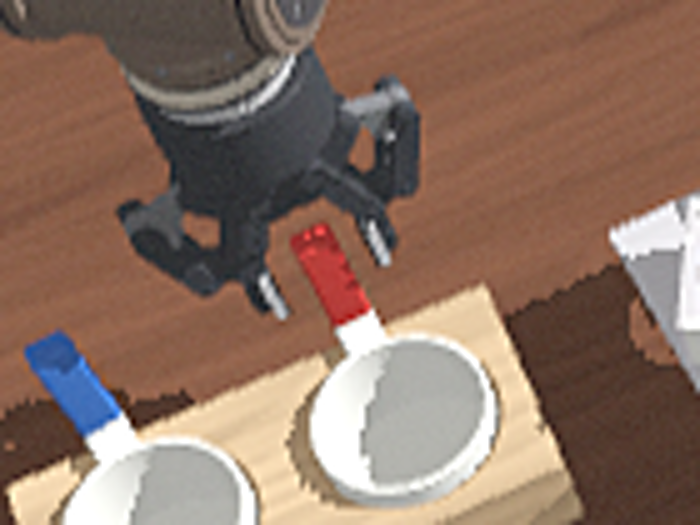

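The handle, running from (315,230) to (350,310), stands between the pads at (270,290) and (375,235). I close with 90 N, then lift gently.

play_rows --newtons 90 --targets '[{"delta_pos": [0,0,0],"delta_rot": [0,0,0],"claw": 25},{"delta_pos": [0,0,0],"delta_rot": [0,0,0],"claw": 10},{"delta_pos": [0,0,0],"delta_rot": [0,0,0],"claw": 10},{"delta_pos": [0,0,0],"delta_rot": [0,0,0],"claw": 10},{"delta_pos": [0,0,0],"delta_rot": [0,0,0],"claw": 10},{"delta_pos": [0,0,0],"delta_rot": [0,0,0],"claw": 10},{"delta_pos": [0,0,0.003],"delta_rot": [0,0,0],"claw": 10},{"delta_pos": [0,0,0.01],"delta_rot": [0,0,0],"claw": 10},{"delta_pos": [0,0,0.02],"delta_rot": [0,0,0],"claw": 10},{"delta_pos": [0,0,0.03],"delta_rot": [0,0,0],"claw": 10},{"delta_pos": [0,0,0.04],"delta_rot": [0,0,0],"claw": 10},{"delta_pos": [0,0,0.05],"delta_rot": [0,0,0],"claw": 10},{"delta_pos": [0,0,0.06],"delta_rot": [0,0,0],"claw": 10},{"delta_pos": [0,0,0.07],"delta_rot": [0,0,0],"claw": 10},{"delta_pos": [0,0,0.08],"delta_rot": [0,0,0],"claw": 10},{"delta_pos": [0,0,0.08],"delta_rot": [0,0,0],"claw": 10},{"delta_pos": [0,0,0.08],"delta_rot": [0,0,0],"claw": 10}]'

```text
time: 3.88
eef_pos: [0.495, -0.2023, 0.2064]
tcp_rot: [0.708, 0.034, -0.705, 0.036]
contact_force: [0.1, 0.4, -0.3]
opening: 0.217
```

```bash
python3 - <<'E'
from h import *
snap("scene","s3.png",(110,195,270,315),5)
E
```

```text
(no output)
```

View pics/s3.png

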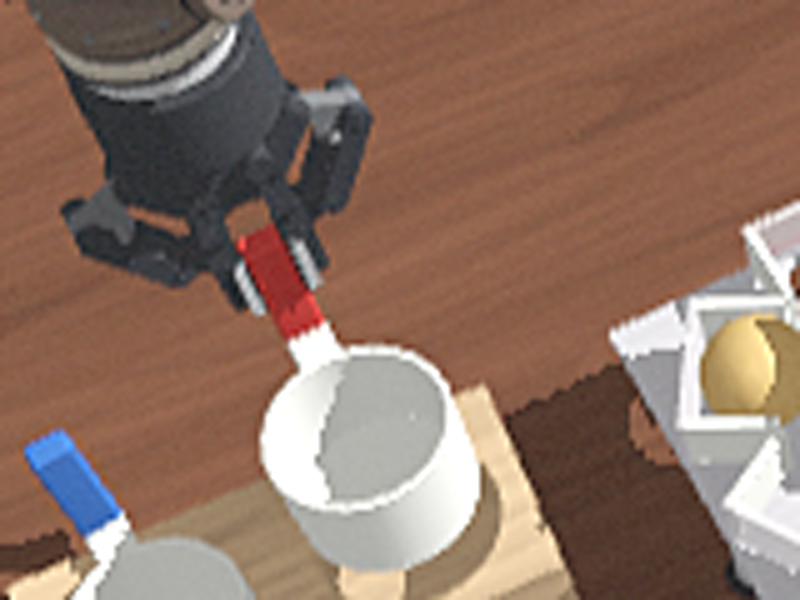

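The cup hangs level, with its rim at (358,428), clear of the tray. I move to the staging point in front of the plate and lower it there.

play_rows --targets '[{"delta_pos": [-0.01,0.01,0],"delta_rot": [0,0,0.03],"claw": 10},{"delta_pos": [-0.025,0.025,0],"delta_rot": [0,0,0.07],"claw": 10},{"delta_pos": [-0.04,0.04,0],"delta_rot": [0,0,0.11],"claw": 10},{"delta_pos": [-0.055,0.055,0],"delta_rot": [0,0,0.15],"claw": 10},{"delta_pos": [-0.065,0.065,0],"delta_rot": [0,0,0.18],"claw": 10},{"delta_pos": [-0.072,0.072,0],"delta_rot": [0,0,0.21],"claw": 10},{"delta_pos": [-0.076,0.075,0],"delta_rot": [0,0,0.223],"claw": 10},{"delta_pos": [-0.076,0.075,0],"delta_rot": [0,0,0.223],"claw": 10},{"delta_pos": [-0.076,0.075,-0.01],"delta_rot": [0,0,0.223],"claw": 10},{"delta_pos": [-0.076,0.075,-0.025],"delta_rot": [0,0,0.223],"claw": 10},{"delta_pos": [-0.076,0.075,-0.04],"delta_rot": [0,0,0.223],"claw": 10},{"delta_pos": [-0.076,0.075,-0.055],"delta_rot": [0,0,0.223],"claw": 10},{"delta_pos": [-0.076,0.075,-0.068],"delta_rot": [0,0,0.223],"claw": 10},{"delta_pos": [-0.076,0.075,-0.077],"delta_rot": [0,0,0.223],"claw": 10},{"delta_pos": [-0.076,0.075,-0.081],"delta_rot": [0,0,0.223],"claw": 10},{"delta_pos": [-0.076,0.075,-0.081],"delta_rot": [0,0,0.223],"claw": 10},{"delta_pos": [-0.076,0.075,-0.081],"delta_rot": [0,0,0.223],"claw": 10}]'

```text
time: 5.35
eef_pos: [0.4188, -0.1272, 0.1245]
tcp_rot: [0.652, 0.275, -0.65, 0.275]
contact_force: [0.5, -1.0, -0.4]
opening: 0.216
```

```bash
python3 - <<'E'
from h import *
snap("scene","s4.png",(150,165,350,315),4)
E
```

```text
(no output)
```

View pics/s4.png

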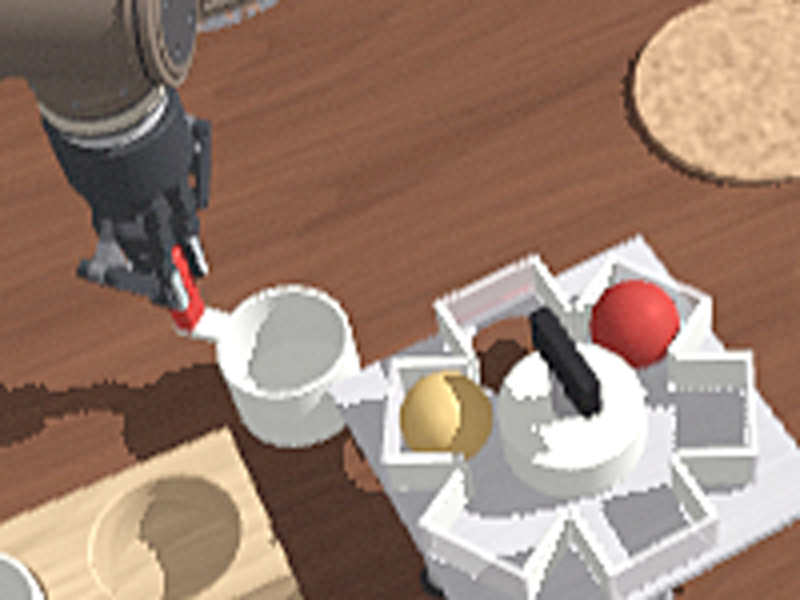

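The bowl is at rim centre (287,340), clear of the plate corner at (340,390) and the tray. I slide it in.

play_rows --targets '[{"delta_pos": [0.004,0.01,0],"delta_rot": [0,0,-0.015],"claw": 10},{"delta_pos": [0.01,0.025,0],"delta_rot": [0,0,-0.035],"claw": 10},{"delta_pos": [0.018,0.042,0],"delta_rot": [0,0,-0.06],"claw": 10},{"delta_pos": [0.025,0.06,0],"delta_rot": [0,0,-0.085],"claw": 10},{"delta_pos": [0.033,0.078,0],"delta_rot": [0,0,-0.11],"claw": 10},{"delta_pos": [0.04,0.096,0],"delta_rot": [0,0,-0.135],"claw": 10},{"delta_pos": [0.048,0.114,0],"delta_rot": [0,0,-0.16],"claw": 10},{"delta_pos": [0.055,0.13,0],"delta_rot": [0,0,-0.185],"claw": 10},{"delta_pos": [0.061,0.146,0],"delta_rot": [0,0,-0.21],"claw": 10},{"delta_pos": [0.066,0.158,0],"delta_rot": [0,0,-0.226],"claw": 10},{"delta_pos": [0.069,0.164,0],"delta_rot": [0,0,-0.234],"claw": 10},{"delta_pos": [0.07,0.1665,0],"delta_rot": [0,0,-0.237],"claw": 10},{"delta_pos": [0.07,0.1665,0],"delta_rot": [0,0,-0.237],"claw": 10},{"delta_pos": [0.07,0.1665,0],"delta_rot": [0,0,-0.237],"claw": 10},{"delta_pos": [0.07,0.1665,-0.002],"delta_rot": [0,0,-0.237],"claw": 10},{"delta_pos": [0.07,0.1665,-0.004],"delta_rot": [0,0,-0.237],"claw": 10},{"delta_pos": [0.07,0.1665,-0.005],"delta_rot": [0,0,-0.237],"claw": 10},{"delta_pos": [0.07,0.1665,-0.005],"delta_rot": [0,0,-0.237],"claw": 10}]'

```text
time: 6.9
eef_pos: [0.4894, 0.0386, 0.1211]
tcp_rot: [0.708, 0.018, -0.706, 0.02]
contact_force: [-2.7, -0.1, 5.1]
opening: 0.216
```

```bash
python3 - <<'E'
from h import *
print(ray("scene",221.8,250,.067))
snap("scene","s5.png",(190,155,350,275),5)
snap("top","t5.png",(290,150,410,270),5)
E
```

```text
[ 0.4665 -0.0809  0.067 ]
```

View pics/s5.png

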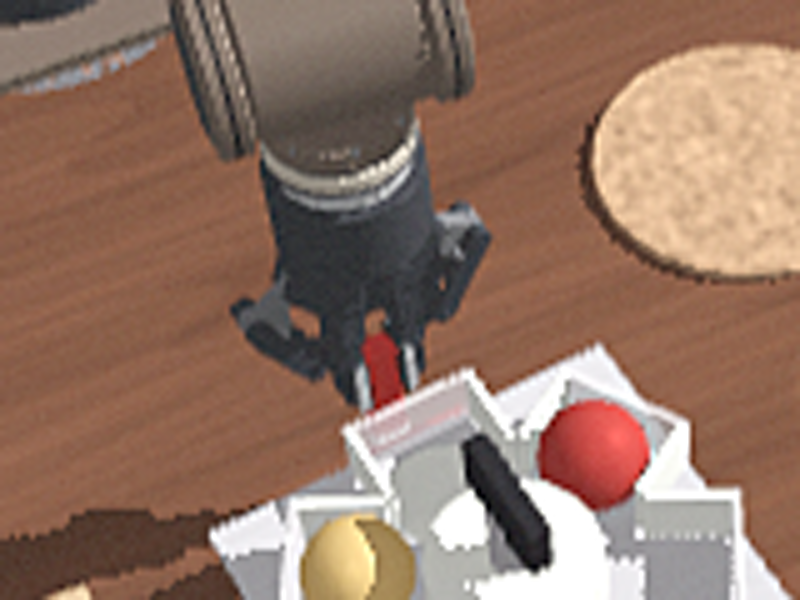

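The cup is under the hole: its grey floor shows through the empty pocket at (430,490), with the handle outside. It touches the counter at 5 N. I let go and rise.

play_rows --targets '[{"delta_pos": [-0.001,0.0005,-0.001],"delta_rot": [0,0,0],"claw": 10},{"delta_pos": [-0.001,0.0005,-0.0015],"delta_rot": [0,0,0],"claw": 10},{"delta_pos": [-0.001,0.0005,-0.0015],"delta_rot": [0,0,0],"claw": 24},{"delta_pos": [-0.001,0.0005,-0.0015],"delta_rot": [0,0,0],"claw": 45},{"delta_pos": [-0.001,0.0005,-0.0015],"delta_rot": [0,0,0],"claw": 45},{"delta_pos": [-0.001,0.0005,-0.0015],"delta_rot": [0,0,0],"claw": 45},{"delta_pos": [-0.001,0.0005,-0.0015],"delta_rot": [0,0,0],"claw": 45},{"delta_pos": [-0.001,0.0005,-0.0015],"delta_rot": [0,0,0],"claw": 45},{"delta_pos": [-0.001,0.0005,0.02],"delta_rot": [0,0,0],"claw": 45},{"delta_pos": [-0.001,0.0005,0.05],"delta_rot": [0,0,0],"claw": 45},{"delta_pos": [-0.001,0.0005,0.08],"delta_rot": [0,0,0],"claw": 45},{"delta_pos": [-0.001,0.0005,0.12],"delta_rot": [0,0,0],"claw": 45},{"delta_pos": [-0.06,0.0005,0.13],"delta_rot": [0,0,0],"claw": 45},{"delta_pos": [-0.06,-0.1,0.13],"delta_rot": [0,0,0],"claw": 45},{"delta_pos": [-0.06,-0.1,0.13],"delta_rot": [0,0,0],"claw": 45},{"delta_pos": [-0.06,-0.1,0.13],"delta_rot": [0,0,0],"claw": 45}]'

```text
time: 8.33
eef_pos: [0.4287, -0.0636, 0.2519]
tcp_rot: [0.709, 0.017, -0.705, 0.021]
contact_force: [0.2, 0.0, 0.1]
opening: 0.528
```

```bash
python3 - <<'E'
from h import *
snap("top","t6.png",(290,150,430,270),5)
E
```

```text
(no output)
```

View pics/t6.png

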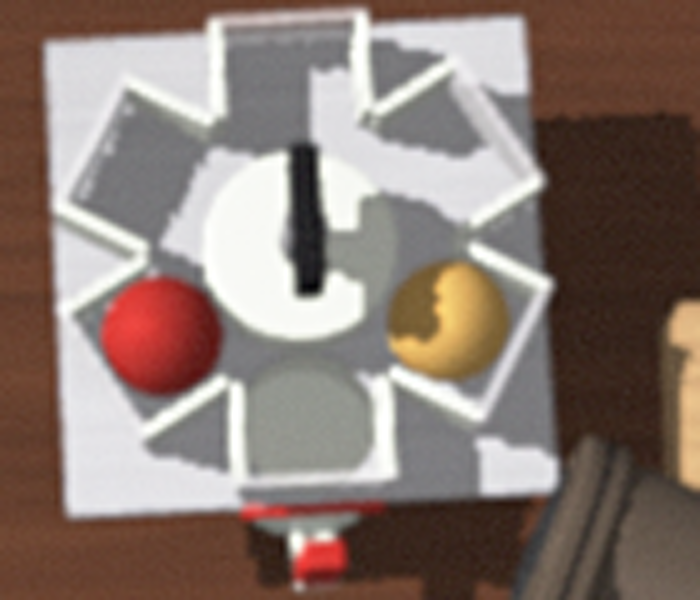

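Nine pictures viewed. Only the cup's floor shows through the hole, and its rim arc shows below the red mark at (310,530), with the handle at about (322,555). I check numerically.

```bash
python3 - <<'E'
from h import *
print("rim edge",ray("top",352,256,.062),"exp .511")
print("handle top pix exp",proj("top",(.4889,.0393,.13)),"bottom",proj("top",(.4889,.0393,.062)),"seen top approx",290+325/5,150+553/5)
im=cv2.imread("pics/t6.png");hsv=cv2.cvtColor(im,cv2.COLOR_BGR2HSV)
m=(cv2.inRange(hsv,(0,150,100),(6,255,255))|cv2.inRange(hsv,(172,150,100),(180,255,255)));m[:527]=0
n,l,s,c=cv2.connectedComponentsWithStats(m);i=1+s[1:,4].argmax();print(s[i],c[i]/5+[290,150],ray("top",*(c[i]/5+[290,150]),.115))
E
```

```text
rim edge [0.5062 0.0406 0.062 ] exp .511
handle top pix exp [354.2 260. ] bottom [352.6 263.4] seen top approx 355.0 260.6
[ 292  538   56   44 1636] [354.37933985 262.22200489] [0.4857 0.038  0.115 ]
```

play_rows --newtons 50 --targets '[{"delta_pos": [0.04,0.022,0],"delta_rot": [0,0,0],"claw": 45},{"delta_pos": [0.08,0.044,0],"delta_rot": [0,0,0],"claw": 45},{"delta_pos": [0.12,0.066,0],"delta_rot": [0,0,0],"claw": 45},{"delta_pos": [0.16,0.089,0],"delta_rot": [0,0,0],"claw": 45},{"delta_pos": [0.199,0.1106,0],"delta_rot": [0,0,0],"claw": 45},{"delta_pos": [0.199,0.1106,0],"delta_rot": [0,0,0],"claw": 45},{"delta_pos": [0.199,0.1106,-0.025],"delta_rot": [0,0,0],"claw": 45},{"delta_pos": [0.199,0.1106,-0.05],"delta_rot": [0,0,0],"claw": 45},{"delta_pos": [0.199,0.1106,-0.068],"delta_rot": [0,0,0],"claw": 45},{"delta_pos": [0.199,0.1106,-0.075],"delta_rot": [0,0,0],"claw": 45},{"delta_pos": [0.199,0.1106,-0.075],"delta_rot": [0,0,0],"claw": 45},{"delta_pos": [0.199,0.1106,-0.075],"delta_rot": [0,0,0],"claw": 25},{"delta_pos": [0.199,0.1106,-0.075],"delta_rot": [0,0,0],"claw": 5},{"delta_pos": [0.199,0.1106,-0.075],"delta_rot": [0,0,0],"claw": 5},{"delta_pos": [0.199,0.1106,-0.075],"delta_rot": [0,0,0],"claw": 5},{"delta_pos": [0.199,0.1106,-0.075],"delta_rot": [0,0,0],"claw": 5},{"delta_pos": [0.199,0.1106,-0.075],"delta_rot": [0,0,0],"claw": 5}]'

```text
time: 9.8
eef_pos: [0.6284, 0.0472, 0.1788]
tcp_rot: [0.71, 0.017, -0.704, 0.019]
contact_force: [-1.2, 5.4, -0.0]
opening: 0.216
```

play_rows --targets '[{"delta_pos": [0,0,0],"delta_rot": [0,0,0],"claw": 5},{"delta_pos": [0,0,0],"delta_rot": [0,0,0],"claw": 5},{"delta_pos": [0,0,0],"delta_rot": [0,0,0],"claw": 5}]'

```text
time: 10.05
eef_pos: [0.6283, 0.0473, 0.1789]
tcp_rot: [0.71, 0.017, -0.704, 0.018]
contact_force: [1.0, 1.3, -4.8]
opening: 0.214
```

```bash
python3 - <<'E'
from h import *
s=ctrl.get_state();print(s["opening"],s["contact_force"],s["wrist_torque"])
snap("scene","s7.png",(210,165,350,270),5)
E
```

```text
0.21372139916025107 [ 0.96961528  1.31311587 -4.80219673] [ 0.16307686 -0.17568678  0.00325   ]
```

View pics/s7.png

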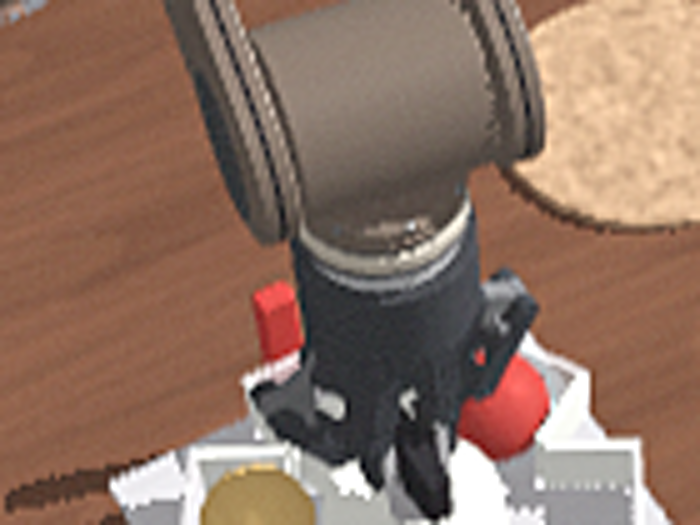

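The fingers stand on the knob at (430,460), with the balls clear of them. I turn by +1.05 rad.

play_rows --targets '[{"delta_pos": [0,0,0],"delta_rot": [0,0,0.015],"claw": 5},{"delta_pos": [0,0,0],"delta_rot": [0,0,0.035],"claw": 5},{"delta_pos": [0,0,0],"delta_rot": [0,0,0.055],"claw": 5},{"delta_pos": [0,0,0],"delta_rot": [0,0,0.075],"claw": 5},{"delta_pos": [0,0,0],"delta_rot": [0,0,0.095],"claw": 5},{"delta_pos": [0,0,0],"delta_rot": [0,0,0.115],"claw": 5},{"delta_pos": [0,0,0],"delta_rot": [0,0,0.135],"claw": 5},{"delta_pos": [0,0,0],"delta_rot": [0,0,0.155],"claw": 5},{"delta_pos": [0,0,0],"delta_rot": [0,0,0.175],"claw": 5},{"delta_pos": [0,0,0],"delta_rot": [0,0,0.195],"claw": 5},{"delta_pos": [0,0,0],"delta_rot": [0,0,0.215],"claw": 5},{"delta_pos": [0,0,0],"delta_rot": [0,0,0.235],"claw": 5},{"delta_pos": [0,0,0],"delta_rot": [0,0,0.255],"claw": 5},{"delta_pos": [0,0,0],"delta_rot": [0,0,0.275],"claw": 5},{"delta_pos": [0,0,0],"delta_rot": [0,0,0.295],"claw": 5},{"delta_pos": [0,0,0],"delta_rot": [0,0,0.315],"claw": 5},{"delta_pos": [0,0,0],"delta_rot": [0,0,0.33],"claw": 5},{"delta_pos": [0,0,0],"delta_rot": [0,0,0.334],"claw": 5},{"delta_pos": [0,0,0],"delta_rot": [0,0,0.334],"claw": 5},{"delta_pos": [0,0,0],"delta_rot": [0,0,0.334],"claw": 5}]'

```text
time: 11.77
eef_pos: [0.6285, 0.047, 0.1789]
tcp_rot: [0.606, 0.37, -0.6, 0.369]
contact_force: [2.4, -0.2, -5.6]
opening: 0.216
```

play_rows --targets '[{"delta_pos": [0,0,0],"delta_rot": [0,0,0],"claw": 25},{"delta_pos": [0,0,0],"delta_rot": [0,0,0],"claw": 45},{"delta_pos": [0,0,0],"delta_rot": [0,0,0],"claw": 45},{"delta_pos": [0,0,0],"delta_rot": [0,0,0],"claw": 45},{"delta_pos": [0,0,0],"delta_rot": [0,0,0],"claw": 45},{"delta_pos": [0,0,0.03],"delta_rot": [0,0,0],"claw": 45},{"delta_pos": [0,0,0.06],"delta_rot": [0,0,0],"claw": 45},{"delta_pos": [0,0,0.075],"delta_rot": [0,0,0],"claw": 45},{"delta_pos": [-0.04,-0.02,0.075],"delta_rot": [0,0,-0.04],"claw": 45},{"delta_pos": [-0.08,-0.04,0.075],"delta_rot": [0,0,-0.08],"claw": 45},{"delta_pos": [-0.12,-0.06,0.075],"delta_rot": [0,0,-0.12],"claw": 45},{"delta_pos": [-0.16,-0.08,0.075],"delta_rot": [0,0,-0.16],"claw": 45},{"delta_pos": [-0.2,-0.11,0.075],"delta_rot": [0,0,-0.2],"claw": 45},{"delta_pos": [-0.2,-0.11,0.075],"delta_rot": [0,0,-0.24],"claw": 45},{"delta_pos": [-0.2,-0.11,0.075],"delta_rot": [0,0,-0.28],"claw": 45},{"delta_pos": [-0.2,-0.11,0.075],"delta_rot": [0,0,-0.32],"claw": 45},{"delta_pos": [-0.2,-0.11,0.075],"delta_rot": [0,0,-0.334],"claw": 45},{"delta_pos": [-0.2,-0.11,0.075],"delta_rot": [0,0,-0.334],"claw": 45}]'

```text
time: 13.27
eef_pos: [0.4284, -0.0632, 0.2545]
tcp_rot: [0.71, 0.016, -0.704, 0.018]
contact_force: [0.5, -0.2, -0.5]
opening: 0.523
```

```bash
python3 - <<'E'
from h import *
snap("top","t8.png",(290,150,430,270),5)
E
```

```text
(no output)
```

View pics/t8.png

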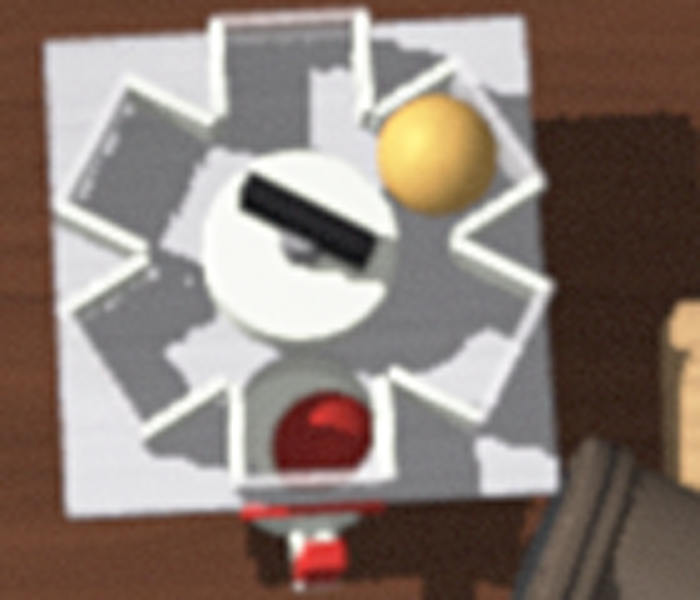

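The red ball lies in the cup at (323,437) and the gold ball is still in its pocket at (437,155). Eleven pictures viewed. I regrip the handle.

play_rows --newtons 100 --targets '[{"delta_pos": [0.015,0.03,0],"delta_rot": [0,0,0],"claw": 45},{"delta_pos": [0.035,0.06,0],"delta_rot": [0,0,0],"claw": 45},{"delta_pos": [0.055,0.09,0],"delta_rot": [0,0,0],"claw": 45},{"delta_pos": [0.059,0.1017,0],"delta_rot": [0,0,0],"claw": 45},{"delta_pos": [0.059,0.1017,0],"delta_rot": [0,0,0],"claw": 45},{"delta_pos": [0.059,0.1017,-0.03],"delta_rot": [0,0,0],"claw": 45},{"delta_pos": [0.059,0.1017,-0.06],"delta_rot": [0,0,0],"claw": 45},{"delta_pos": [0.059,0.1017,-0.09],"delta_rot": [0,0,0],"claw": 45},{"delta_pos": [0.059,0.1017,-0.115],"delta_rot": [0,0,0],"claw": 45},{"delta_pos": [0.059,0.1017,-0.13],"delta_rot": [0,0,0],"claw": 45},{"delta_pos": [0.059,0.1017,-0.135],"delta_rot": [0,0,0],"claw": 45},{"delta_pos": [0.059,0.1017,-0.135],"delta_rot": [0,0,0],"claw": 45},{"delta_pos": [0.059,0.1017,-0.135],"delta_rot": [0,0,0],"claw": 45},{"delta_pos": [0.059,0.1017,-0.135],"delta_rot": [0,0,0],"claw": 25},{"delta_pos": [0.059,0.1017,-0.135],"delta_rot": [0,0,0],"claw": 10},{"delta_pos": [0.059,0.1017,-0.135],"delta_rot": [0,0,0],"claw": 10},{"delta_pos": [0.059,0.1017,-0.135],"delta_rot": [0,0,0],"claw": 10},{"delta_pos": [0.059,0.1017,-0.135],"delta_rot": [0,0,0],"claw": 10},{"delta_pos": [0.059,0.1017,-0.135],"delta_rot": [0,0,0],"claw": 10}]'

```text
time: 14.9
eef_pos: [0.4886, 0.0384, 0.1213]
tcp_rot: [0.711, 0.017, -0.703, 0.019]
contact_force: [-1.5, -0.8, 6.5]
opening: 0.217
```

play_rows --targets '[{"delta_pos": [0,0,0.003],"delta_rot": [0,0,0],"claw": 10},{"delta_pos": [0,0,0.006],"delta_rot": [0,0,0],"claw": 10},{"delta_pos": [0,0,0.006],"delta_rot": [0,0,0],"claw": 10},{"delta_pos": [-0.003,0.004,0.006],"delta_rot": [0,0,-0.004],"claw": 10},{"delta_pos": [-0.008,0.012,0.006],"delta_rot": [0,0,-0.012],"claw": 10},{"delta_pos": [-0.014,0.022,0.006],"delta_rot": [0,0,-0.021],"claw": 10},{"delta_pos": [-0.02,0.034,0.006],"delta_rot": [0,0,-0.032],"claw": 10},{"delta_pos": [-0.027,0.046,0.006],"delta_rot": [0,0,-0.043],"claw": 10},{"delta_pos": [-0.034,0.059,0.006],"delta_rot": [0,0,-0.055],"claw": 10},{"delta_pos": [-0.041,0.072,0.006],"delta_rot": [0,0,-0.067],"claw": 10},{"delta_pos": [-0.048,0.085,0.006],"delta_rot": [0,0,-0.079],"claw": 10},{"delta_pos": [-0.055,0.098,0.006],"delta_rot": [0,0,-0.091],"claw": 10},{"delta_pos": [-0.062,0.111,0.006],"delta_rot": [0,0,-0.103],"claw": 10},{"delta_pos": [-0.069,0.124,0.006],"delta_rot": [0,0,-0.115],"claw": 10},{"delta_pos": [-0.075,0.136,0.006],"delta_rot": [0,0,-0.126],"claw": 10},{"delta_pos": [-0.08,0.146,0.006],"delta_rot": [0,0,-0.135],"claw": 10},{"delta_pos": [-0.083,0.153,0.006],"delta_rot": [0,0,-0.141],"claw": 10},{"delta_pos": [-0.0844,0.157,0.006],"delta_rot": [0,0,-0.144],"claw": 10},{"delta_pos": [-0.0844,0.157,0.006],"delta_rot": [0,0,-0.144],"claw": 10},{"delta_pos": [-0.0844,0.157,0.006],"delta_rot": [0,0,-0.144],"claw": 10}]'

```text
time: 16.57
eef_pos: [0.4039, 0.1955, 0.1271]
tcp_rot: [0.696, -0.143, -0.69, -0.139]
contact_force: [0.5, 1.2, -1.1]
opening: 0.219
```

```bash
python3 - <<'E'
from h import *
im=np.array(ctrl.read_camera("scene"));cv2.imwrite("pics/s9.png",im);hsv=cv2.cvtColor(im,cv2.COLOR_BGR2HSV)
# red ball inside the cup expected
e=proj("scene",(.465,.17,.04));print("exp",e)
m=cv2.inRange(hsv,(0,150,60),(6,255,255))|cv2.inRange(hsv,(172,150,60),(180,255,255))
n,l,s,c=cv2.connectedComponentsWithStats(m)
for i in range(1,n):
    if s[i,4]>30: print(s[i],c[i].round(1),ray("scene",*c[i],.045))
s=ctrl.get_state();print(s["eef_pos"],s["opening"])
E
```

```text
exp [308.3 219.7]
[ 389  146   81   64 2301] [427.1 181. ] [0.5058 0.5414 0.045 ]
[302 177   8  20 135] [305.1 186.4] [0.3541 0.2163 0.045 ]
[298 208  19  16 254] [307.  215.8] [0.4547 0.1714 0.045 ]
[ 36 270  13  17  62] [ 42.2 277.8] [ 0.3137 -0.5144  0.045 ]
[  9 298   9  21  82] [ 13.3 308.5] [ 0.3715 -0.5898  0.045 ]
[0.40411886 0.19523948 0.12714681] 0.2182699562130637
```

The ball is in the cup: red blob at (307,216), expected near (308,220). I raise the cup and carry it to the mat, aiming 7 mm towards the robot to stay clear of jar_a.

play_rows --targets '[{"delta_pos": [0,0,0.003],"delta_rot": [0,0,0],"claw": 10},{"delta_pos": [0,0,0.009],"delta_rot": [0,0,0],"claw": 10},{"delta_pos": [0,0.001,0.017],"delta_rot": [0,0,0.002],"claw": 10},{"delta_pos": [0.001,0.004,0.026],"delta_rot": [0,0,0.005],"claw": 10},{"delta_pos": [0.004,0.009,0.034],"delta_rot": [0,0,0.01],"claw": 10},{"delta_pos": [0.01,0.017,0.041],"delta_rot": [0,0,0.018],"claw": 10},{"delta_pos": [0.016,0.026,0.046],"delta_rot": [0,0,0.026],"claw": 10},{"delta_pos": [0.023,0.036,0.049],"delta_rot": [0,0,0.035],"claw": 10},{"delta_pos": [0.031,0.047,0.05],"delta_rot": [0,0,0.045],"claw": 10},{"delta_pos": [0.039,0.058,0.05],"delta_rot": [0,0,0.055],"claw": 10},{"delta_pos": [0.047,0.069,0.05],"delta_rot": [0,0,0.066],"claw": 10},{"delta_pos": [0.055,0.08,0.05],"delta_rot": [0,0,0.077],"claw": 10},{"delta_pos": [0.063,0.092,0.05],"delta_rot": [0,0,0.088],"claw": 10},{"delta_pos": [0.071,0.103,0.05],"delta_rot": [0,0,0.098],"claw": 10},{"delta_pos": [0.078,0.114,0.05],"delta_rot": [0,0,0.108],"claw": 10},{"delta_pos": [0.085,0.124,0.05],"delta_rot": [0,0,0.117],"claw": 10},{"delta_pos": [0.09,0.131,0.05],"delta_rot": [0,0,0.123],"claw": 10},{"delta_pos": [0.093,0.136,0.05],"delta_rot": [0,0,0.127],"claw": 10},{"delta_pos": [0.093,0.136,0.05],"delta_rot": [0,0,0.127],"claw": 10},{"delta_pos": [0.093,0.136,0.05],"delta_rot": [0,0,0.127],"claw": 10}]'

```text
time: 18.28
eef_pos: [0.497, 0.3313, 0.1772]
tcp_rot: [0.711, -0.002, -0.703, 0.001]
contact_force: [0.3, -0.9, -1.5]
opening: 0.216
```

```bash
python3 - <<'E'
from h import *
print("jar",ray("top",228,178,.09))
im=np.array(ctrl.read_camera("scene"));hsv=cv2.cvtColor(im,cv2.COLOR_BGR2HSV)
print("ball exp",proj("scene",(.563,.3316,.09)),"rim exp",proj("scene",(.563,.3316,.118)))
m=cv2.inRange(hsv,(0,150,60),(6,255,255))|cv2.inRange(hsv,(172,150,60),(180,255,255))
n,l,s,c=cv2.connectedComponentsWithStats(m)
for i in range(1,n):
    if s[i,4]>30: print(s[i],c[i].round(1))
print(ctrl.get_state()["eef_pos"])
E
```

```text
jar [0.6866 0.332  0.09  ]
ball exp [378.5 210.9] rim exp [379.6 204.2]
[ 389  146   81   64 2300] [427.2 181. ]
[362 168  10  22 111] [367.4 179.6]
[372 202  20  14 207] [381.1 208.5]
[ 36 270  13  17  62] [ 42.2 277.8]
[  9 298   9  21  82] [ 13.3 308.5]
[0.49687773 0.33105172 0.17716982]
```

play_rows --targets '[{"delta_pos": [0.003,0,-0.005],"delta_rot": [0,0,0],"claw": 10},{"delta_pos": [0.003,0,-0.012],"delta_rot": [0,0,0],"claw": 10},{"delta_pos": [0.003,0,-0.02],"delta_rot": [0,0,0],"claw": 10},{"delta_pos": [0.003,0,-0.028],"delta_rot": [0,0,0],"claw": 10},{"delta_pos": [0.003,0,-0.035],"delta_rot": [0,0,0],"claw": 10},{"delta_pos": [0.003,0,-0.04],"delta_rot": [0,0,0],"claw": 10},{"delta_pos": [0.003,0,-0.044],"delta_rot": [0,0,0],"claw": 10},{"delta_pos": [0.003,0,-0.047],"delta_rot": [0,0,0],"claw": 10},{"delta_pos": [0.003,0,-0.049],"delta_rot": [0,0,0],"claw": 10},{"delta_pos": [0.003,0,-0.05],"delta_rot": [0,0,0],"claw": 10},{"delta_pos": [0.003,0,-0.05],"delta_rot": [0,0,0],"claw": 10},{"delta_pos": [0.003,0,-0.05],"delta_rot": [0,0,0],"claw": 10}]'

```text
time: 19.33
eef_pos: [0.5001, 0.3312, 0.1275]
tcp_rot: [0.711, -0.002, -0.703, 0.0]
contact_force: [-0.4, 0.1, -0.5]
opening: 0.215
```

play_rows --targets '[{"delta_pos": [0,0,-0.001],"delta_rot": [0,0,0],"claw": 10},{"delta_pos": [0,0,-0.0015],"delta_rot": [0,0,0],"claw": 10},{"delta_pos": [0,0,-0.0015],"delta_rot": [0,0,0],"claw": 10},{"delta_pos": [0,0,-0.0015],"delta_rot": [0,0,0],"claw": 10}]'

```text
time: 19.67
eef_pos: [0.5006, 0.3314, 0.1274]
tcp_rot: [0.711, -0.002, -0.703, 0.0]
contact_force: [-2.7, -1.6, 5.4]
opening: 0.218
```

Contact is at 5 N. I release and rise.

play_rows --targets '[{"delta_pos": [0,0,0],"delta_rot": [0,0,0],"claw": 20},{"delta_pos": [0,0,0],"delta_rot": [0,0,0],"claw": 25},{"delta_pos": [0,0,0],"delta_rot": [0,0,0],"claw": 45},{"delta_pos": [0,0,0],"delta_rot": [0,0,0],"claw": 45},{"delta_pos": [0,0,0],"delta_rot": [0,0,0],"claw": 45},{"delta_pos": [0,0,0],"delta_rot": [0,0,0],"claw": 45},{"delta_pos": [0,0,0.02],"delta_rot": [0,0,0],"claw": 45},{"delta_pos": [0,0,0.05],"delta_rot": [0,0,0],"claw": 45},{"delta_pos": [0,0,0.08],"delta_rot": [0,0,0],"claw": 45},{"delta_pos": [0,0,0.12],"delta_rot": [0,0,0],"claw": 45},{"delta_pos": [-0.03,-0.03,0.14],"delta_rot": [0,0,0],"claw": 45},{"delta_pos": [-0.05,-0.06,0.14],"delta_rot": [0,0,0],"claw": 45},{"delta_pos": [-0.05,-0.1,0.14],"delta_rot": [0,0,0],"claw": 45},{"delta_pos": [-0.05,-0.14,0.14],"delta_rot": [0,0,0],"claw": 45},{"delta_pos": [-0.05,-0.18,0.14],"delta_rot": [0,0,0],"claw": 45},{"delta_pos": [-0.05,-0.18,0.14],"delta_rot": [0,0,0],"claw": 45},{"delta_pos": [-0.05,-0.18,0.14],"delta_rot": [0,0,0],"claw": 45}]'

```text
time: 21.08
eef_pos: [0.4507, 0.1498, 0.2676]
tcp_rot: [0.712, -0.003, -0.702, -0.001]
contact_force: [-0.5, 0.6, 0.7]
opening: 0.525
```

```bash
python3 - <<'E'
from h import *
a=np.array(ctrl.read_camera("scene"))[160:290,230:430];b=np.array(ctrl.read_camera("top"))[150:280,180:420]
f=lambda i,w:cv2.resize(i,(w,int(i.shape[0]*w/i.shape[1])),interpolation=cv2.INTER_CUBIC)
a=f(a,440);b=f(b,528);cv2.imwrite("pics/fin.png",np.vstack([np.pad(a,((0,0),(0,88),(0,0))),b]))
print(a.shape,b.shape,ctrl.get_state()["contact_force"])
E
```

```text
(286, 440, 3) (286, 528, 3) [-0.27644818  0.25525124  0.03102759]
```

View pics/fin.png

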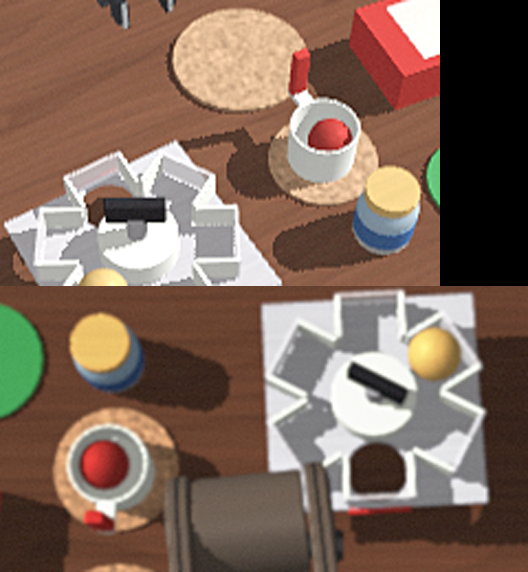

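The cup stands on the small cork mat with the red ball in it: rim centre at (110,467), mat centre at (116,467) in the lower picture. The gold ball is in its pocket at (433,353). I hand in.

```bash
python3 - <<'E'
from h import *
print("cup",ray("top",230,232.3,.068)); print(ctrl.sign_off())
E
```

```text
cup [0.561  0.3274 0.068 ]
the job is handed in; nothing more can be done
None
```

The job is done and handed in at about 21 s of the 72 s allowed. The sign-off gives no verdict, so everything below is from my own pictures and readings.

**What I did:** I lifted the red-handled cup out of the tray and let go of it under the drop hole. I turned the wheel about +1.05 rad by its knob, and the red ball dropped into the cup. I slid the cup out towards +y and stood it on the smaller cork mat, then let go and moved the arm away.

**Last checks:**
- **Cup:** it stands upright on the mat with the red ball inside. Its axis is at (0.561, 0.327), about 10 mm from the mat's centre at (0.570, 0.333).
- **Other objects:** the gold ball is still in its wheel pocket. The jar by the mat looks unmoved. I took no last picture of the blue-handled cup or the other jar, and only the carton's edge was in view; the arm did not work near the other jar or the carton.
- **Robot:** the force on the tool after letting go was under 0.5 N, so it touches nothing.

**Checks that disagreed slightly:**
- Under the hole, readings of the cup's position differed by about 3 to 5 mm, inside the 10 mm allowed.
- The gripper opening on the 14 mm knob read the same as on the 20 mm handle, but the wheel turned as intended.

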